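Seat the pump relay and set the coolant valve

TASK

Put the coolant test loop back in service: first plug the loose black relay fully home, plug end down, into the rectangular pocket of the relay base, so that the pump has power. Then take the handwheel of the flow valve by its upright crank handle, close the valve clockwise until it comes up against its stop, back it off exactly two full turns counter-clockwise, and finish there with the crank handle still gripped: do not let go at the end. Leave the hammer, the hex key and the white clamp ring where they lie.

Things in the scene. Friction and masses are not known exactly. Their poses are not given: they have to be found in the camera images.
- relay: Loose relay, 60 to 130 g, standing on its plug end on the table; yaw random. Black case 42 (x) x 34 (y) x 42 mm, from 18 to 60 mm above its underside; below it a grey plug foot 33 (x) x 25 (y) x 18 mm high, the lowest 6 mm stepping in (30 x 22, then 27 x 19 mm) as a lead-in. Origin: centre of the foot's underside; z up. May be plugged in either way round (half turn).
- socket (a point): Centre of the mouth of the pocket in the fixed grey relay base (block 84 x 76 mm, its top 32 mm above the table, left or right of the relay, turned). Pocket 35 (x) x 27 (y) mm, 20 mm deep; x along its long side, z up. Fully home, the relay's case rests on the block's top, its origin 18 mm below this point.
- wheel_center (a point): On the vertical axis of the level aluminium handwheel, at its rim's mid height, 110 mm above the table; does not move. Rim 100 mm across at mid bar, bar 13 mm thick, three spokes; on a brass valve with a copper pipe on a 180 x 120 mm fixed plate, left or right of the relay, on the other side from the relay base.
- valve_wheel (a joint): Angle of the handwheel (rad): 0 = closed, against the hard stop; grows as the wheel turns counter-clockwise seen from above (opening), 6.283 per full turn, up to 19 at the other stop. It starts between about 1 and 3.6, stays where it is left and takes about 4 to 6 N at the handle to turn.
- crank_handle: Black upright round crank handle on the rim, 25 mm in diameter and 58 mm tall, top 177 mm above the table, 50 mm from the wheel's axis. Origin: centre of its underside, 119 mm above the table; z up. It spins freely about its own upright axis, so a gripper can hold it from above and carry it round the circle without turning itself.
- hammer: Bystander: hammer about 280 mm long lying at the far side of the table. Leave it alone.
- hex_key: Bystander: bent steel key 90 mm long, 8 mm thick, lying on the table close to the robot. Leave it alone.
- clamp_ring: Bystander: white plastic ring 48 mm in diameter, 16 mm high, lying flat beyond the relay. Leave it alone.
Mind the look-alikes: they are no part of the job. What is meant by the part that bears wheel_center is not green or turquoise, and is the larger of those in its own colour.

How it is judged:
On the way, in this order (a step that is already met when the one before it is completed fails the run):
1. the relay is fully home in the pocket of the relay base (z of relay in the frame of socket below -0.016 m and horizontal distance between relay and socket below 0.004 m and angle between the x axis of relay and the x axis of socket, either way round below 0.1 rad and angle between relay's own z axis and vertical below 0.08 rad), for 0.2 s.
2. the valve is closed against its stop (value of joint valve_wheel below 0.08 rad), for 0.1 s.
At the end, for the whole second after the job is handed in: Handwheel still, two turns (12.57 rad, within 0.26) open from its stop; fingers still grip the crank handle (over 8 N); relay home in the pocket: foot at least 16 of 18 mm deep, within 4 mm of the middle, square within 0.1 rad, upright within 0.08 rad (all of step 1 and value of joint valve_wheel between 12.306 and 12.826 rad and velocity of joint valve_wheel between -0.1 and 0.1 rad/s and contact force between the fingers and crank_handle above 8 N); the arm keeps its last pose, push and grip.
It fails at once if the hammer is moved more than 30 mm (distance of hammer from where it was at the start of the episode above 0.03 m).
It fails at once if the hex key is moved more than 30 mm (distance of hex_key from where it was at the start of the episode above 0.03 m).
It fails at once if the clamp ring is moved more than 30 mm (distance of clamp_ring from where it was at the start of the episode above 0.03 m).
It also fails if it takes over 72 s, if anything falls off the work surface, if the arm or the gripper's body presses on something with over 40 N, if the wrist force passes 120 N, or if a joint passes its speed limit or range.

ROBOT

A 6-joint arm with a two-finger parallel gripper is mounted at the origin on the work surface. World frame = base frame: x ahead of the robot, y to its left, z up, the work surface at z = 0. Lengths are in m, angles in rad, forces in N, time in s.
With the tool pointing down it reaches from about 0.225 to 0.875 m from the base axis. Payload 3.4 kg.
Tool frame: the origin (TCP) lies between the finger pads; the fingertips stand nose_length ahead of it and the grasp point (between the pads) lies 5 mm behind it (nose_length is the distance from the TCP to the fingertips, in m); z points along the fingers, y is the line along which they close (so a half turn about z gives the same grasp; the last joint's range is limited). The gripper opens to 85 mm and grips with 20 to 120 N. Pads are 22 mm wide; open, the fingers measure 114 mm over their backs; the gripper's body (76 mm by 85 mm) begins 54 mm behind the grasp point. The pads swing forward as they close: fully open they stand 13 mm farther back than shut.
Start: joints at [-1.376, 0.276, 1.505, -0, 1.361, -0.121], TCP at [0.179, -0.547, 0.245] pointing down, gripper open.
Joint ranges: [-2.89, 2.89], [-0.75, 2.08], [0.22, 2.7], [-1.18, 4.32], [0.11, 2.71], [-2.7, 2.7]. Speed limits (rad/s): [2.57, 2.57, 3.14, 3.14, 3.14, 3.14].

INTERFACE

Orientations are given as [roll, pitch, yaw] about the fixed x, y, z axes, in that order (R = Rz(yaw) Ry(pitch) Rx(roll)).
In Python, from cell import * gives the robot as it stands.
- The arm moves only by the tool apply_moves, never from a script. Its argument "targets" is a list of rows, each an object with "turn": the turn, a rotation vector about the tool's x, y, z in degrees, a list of three; "travel": the shift along the tool's x, y, z in m, a list of three; "jaw": the finger opening in m, from 0 to 0.0854. A call has 1 to 8 rows; each row shifts and turns the commanded pose from where the row before left it, along the tool's axes as they then stand; what a row does not reach is not made up. A row lasts 1/10 s, in which the tool goes at most 50 mm and 8.59 degrees, less where a joint would pass 70% of its speed; a pose out of reach is approached as far as the arm can. A call is refused whole if a number of a shift passes 0.05 or a number of a turn 8.59, either way. A call with a gripper value outside its range is refused whole. The fingers move at their own pace and stop on an object; "grip_force" is the grip in N (left out, the last holds). Time passes only in rows, so rows that do not move let the fingers close. It gives the time, the measured TCP pose, the force, the opening and the grip force at its end, in the units of the state.
- get_obs(): the state, without advancing time (a new reading comes with each control period).
- grab_frame(name): name is "side" or "top"; returns the picture (480x640x3 uint8, blue, green, red); there is no depth.
- camera_info(name): a dict with "K" (3x3 intrinsics, pixels), "k1" (the pictures are not rectified: a ray, as slopes to the right and down, at radius r is drawn at 1 + k1 r^2 times it, then the intrinsics apply), "eye" and "attitude" of the camera in the world. Camera axes: x right, y down, z forward; pixel columns grow to the right and rows downward; lengths in m; the calibration is good to about 2 mm. A picture is of the moment at which its call begins. camera_info takes no time and is no camera call.
- finish_job(): hands the job in; it is judged then, once.
The state is a dict: "t": time; "joint_positions": joint angles; "joint_velocities": joint speeds; "joint_efforts": joint torques, N m; "tcp_pos": TCP position; "eef_rot": TCP orientation; "ft_force": force on the tool from outside, world axes, zero at the start; "moment": the same for the moment, N m; "opening": finger opening in m; "grip_force": force on a finger pad.
Only numpy, scipy, OpenCV 4.12 (cv2) and the standard library are available. Lean on these libraries where they do the work, as an engineer would, in place of code of your own. Each camera call takes 0.05 s, during which the arm holds its last target. There are 200 camera calls.

## Working session

There is one attempt and no reset: what is moved stays moved. The work goes in short steps, Python scripts to look and compute and a tool call to move; the robot and the scene stay as the last step left them, time stands still between calls to the robot, and variables do not carry over. Pictures are saved under pics/ and viewed, at most 10 in all, crops included, and the job is handed in when it is done.

Besides the shell and the picture viewer there is one more tool, called after "Request:" as name([rows], argument=value, ...), one row to a line, values as JSON. apply_moves: Moves the arm, as the interface text tells. Its arguments: {"type":"object","properties":{"targets":{"type":"array"},"grip_force":{"type":"number"}},"required":["targets"]}

```bash
ls; mkdir -p pics
python3 - <<'E'
from cell import *
import cv2
for n in("side","top"):
    cv2.imwrite(f"pics/{n}0.png",grab_frame(n)); print(camera_info(n))
o=get_obs();print(o)
E
```

```text
pics
{'K': array([[599.8547677 ,   0.        , 322.49662224],
       [  0.        , 599.8547677 , 244.12823151],
       [  0.        ,   0.        ,   1.        ]]), 'k1': 0.05101231891205808, 'eye': array([0.15969915, 0.77325484, 0.86278203]), 'attitude': array([-2.2436053 ,  0.01056676, -2.72604455])}
{'K': array([[544.3142449 ,   0.        , 314.18430634],
       [  0.        , 544.3142449 , 237.38414681],
       [  0.        ,   0.        ,   1.        ]]), 'k1': -0.16374879491351826, 'eye': array([ 0.43760766, -0.08533498,  1.25330082]), 'attitude': array([-3.03675748, -0.00801607, -1.58533494])}
{'t': 0.1, 'joint_positions': array([-1.37601436e+00,  2.76565165e-01,  1.50598652e+00,  1.23822837e-05,
        1.36070773e+00, -1.20983658e-01]), 'joint_velocities': array([-0.00046598, -0.00088346, -0.00240454, -0.0015193 , -0.00119235,
       -0.00115472]), 'joint_efforts': array([ 1.46374714e-03, -4.17699444e+01, -2.46405798e+01, -1.02977458e-04,
        5.79172527e-03,  7.73739771e-06]), 'tcp_pos': array([ 0.17848584, -0.54613781,  0.24451511]), 'eef_rot': array([-3.13993953e+00, -2.13177034e-04,  3.15762861e-01]), 'ft_force': array([-0.70882774, -0.71531037,  0.04606245]), 'moment': array([-0.03642164, -0.01620813,  0.02188098]), 'grip_force': 0.0, 'opening': 0.08537745049561188}
```

View pics/top0.png

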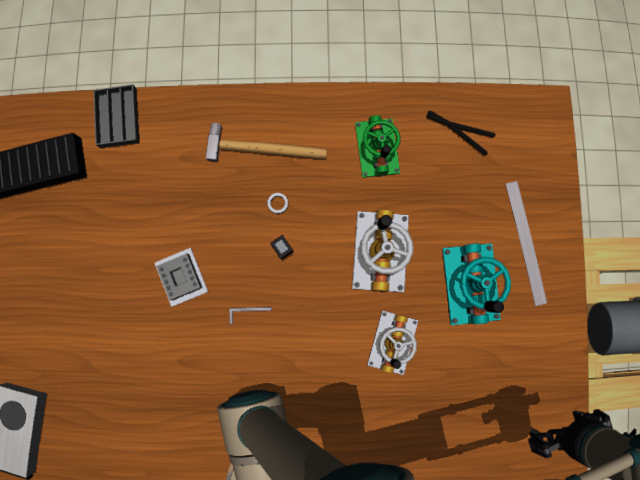

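View pics/side0.png

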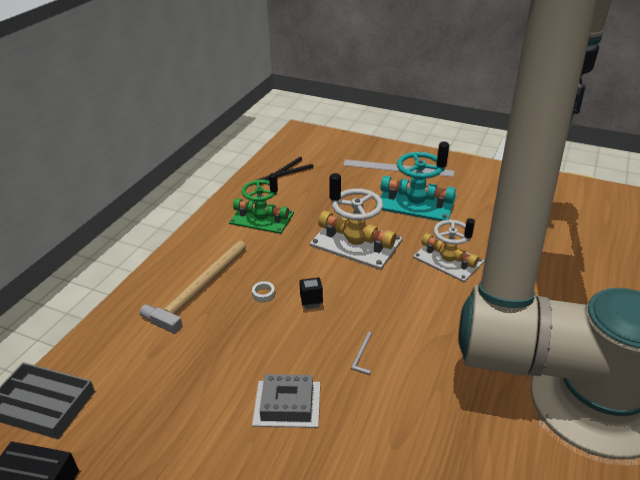

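```bash
python3 -c "
import cell;print([n for n in dir(cell) if n[0]!='_']); print(getattr(cell,'nose_length',None))"
```

```text
['PlanningError', 'camera_info', 'finish_job', 'get_obs', 'grab_frame', 'nose_length']
0.014
```

The top view shows the relay at (282,247) and the relay base at (181,277). The side view has them at (311,291) and (288,397). There are four valves in the top view:
- green at (378,145)
- turquoise at (478,285)
- large aluminium at (386,248)
- small aluminium at (397,345)

The large aluminium one fits: it is neither green nor turquoise, and it is the larger of its colour. Next I'll measure and confirm it in a crop.

```bash
cat > h.py <<'E'
import numpy as np, cv2
from scipy.spatial.transform import Rotation as Ro
from cell import *
def ray(n,px):
    c=camera_info(n); p=cv2.undistortPoints(np.array(px,float).reshape(-1,1,2),c["K"],np.array([c["k1"],0,0,0]))[:,0]
    d=np.c_[p,np.ones(len(p))]@Ro.from_euler("xyz",c["attitude"]).as_matrix().T
    return c["eye"],d
def plane(n,px,z):
    e,d=ray(n,px); return e+d*((z-e[2])/d[:,2])[:,None]
def proj(n,X):
    c=camera_info(n); v=(np.atleast_2d(X)-c["eye"])@Ro.from_euler("xyz",c["attitude"]).as_matrix()
    q=v[:,:2]/v[:,2:]; q=q*(1+c["k1"]*(q**2).sum(1))[:,None]
    return q@c["K"][:2,:2].T+c["K"][:2,2]
def tri(pa,pb):
    (e,d),(f,g)=ray("top",[pa]),ray("side",[pb]); A=np.c_[d[0],-g[0]]
    s=np.linalg.lstsq(A,f-e,rcond=None)[0]; P,Q=e+s[0]*d[0],f+s[1]*g[0]
    return (P+Q)/2,np.linalg.norm(P-Q)
def blobs(img,mask,roi,mn=15):
    x,y,X,Y=roi; m=np.zeros_like(mask); m[y:Y,x:X]=mask[y:Y,x:X]
    return [c for c in cv2.findContours(m,cv2.RETR_LIST,cv2.CHAIN_APPROX_NONE)[0] if cv2.contourArea(c)>mn]
E
python3 - <<'E'
from h import *
t=cv2.imread("pics/top0.png");s=cv2.imread("pics/side0.png")
def show(name,n,img,mask,roi,z,mn=15):
    for c in blobs(img,mask.astype(np.uint8)*255,roi,mn):
        r=cv2.minAreaRect(c); W=plane(n,cv2.boxPoints(r),z)
        e=np.diff(np.r_[W,W[:1]],axis=0)
        print(name,np.round(r[0],1),"area",cv2.contourArea(c),"W",plane(n,[r[0]],z)[0].round(4),"sides",np.linalg.norm(e[:2],axis=1).round(4),"yaw",np.degrees(np.arctan2(e[:2,1],e[:2,0])).round(1))
for n,im,rr,rs,rw in(("top",t,(262,225,305,270),(150,240,215,310),(340,200,425,300)),("side",s,(290,268,335,312),(245,365,330,430),(300,165,410,270))):
    g=im.max(2).astype(int); sat=g-im.min(2)
    show(n+" relay black",n,im,g<60,rr,.06)
    show(n+" relay label",n,im,(g>75)&(sat<25),rr,.06)
    show(n+" base grey",n,im,(g<150)&(sat<25),rs,.032)
    show(n+" pocket dark",n,im,(g<75)&(sat<25),rs,.032)
    show(n+" handle",n,im,g<55,rw,.177)
    show(n+" rim",n,im,(g>150)&(sat<25),rw,.1165,200)
a=[cv2.resize(t[y:y+h,x:x+w],(400,300),interpolation=cv2.INTER_CUBIC) for x,y,w,h in((335,200,120,90),(335,295,120,90),(245,215,80,60),(140,245,80,60))]
cv2.imwrite("pics/crop1.png",np.vstack([np.hstack(a[:2]),np.hstack(a[2:])]))
E
```

```text
top relay black [280.8 246.3] area 137.5 W [ 0.5444 -0.0231  0.06  ] sides [0.0244 0.0313] yaw [ -56.9 -147. ]
top relay black [281.7 247.3] area 269.5 W [ 0.542 -0.025  0.06 ] sides [0.0324 0.0448] yaw [ -56.9 -147. ]
top relay label [281.  246.2] area 91.0 W [ 0.5445 -0.0234  0.06  ] sides [0.0195 0.027 ] yaw [ -55.  -145.2]
top base grey [179.  276.7] area 1290.0 W [0.4808 0.2098 0.032 ] sides [0.0828 0.0878] yaw [ -68.7 -157.4]
top pocket dark [173.7 275.2] area 23.5 W [0.4844 0.2219 0.032 ] sides [0.0421 0.0201] yaw [ -12.4 -102.8]
top pocket dark [194.2 270.6] area 21.0 W [0.4943 0.1749 0.032 ] sides [0.006  0.0819] yaw [ -71.3 -160.1]
top handle [383.8 221.8] area 140.5 W [ 0.5803 -0.2353  0.177 ] sides [0.0317 0.0241] yaw [ -46.  -136.3]
top rim [389.8 259.8] area 391.0 W [ 0.5077 -0.2542  0.1165] sides [0.0631 0.0461] yaw [ -46.3 -136.1]
top rim [383.1 251.4] area 2269.5 W [ 0.5254 -0.2405  0.1165] sides [0.1635 0.1222] yaw [ -5.1 -94.5]
side relay black [311.2 293. ] area 448.5 W [0.5327 0.0034 0.06  ] sides [0.0452 0.0821] yaw [-146.2  118.7]
side relay label [310.5 282.8]
[... 537 characters left out ...]
ea 58.5 W [ 0.5144 -0.0524  0.177 ] sides [0.0152 0.0279] yaw [-157.   112.9]
side handle [393. 194.] area 46.5 W [ 0.4476 -0.218   0.177 ] sides [0.0164 0.0294] yaw [-157.2  108.3]
side handle [335. 187.] area 242.5 W [ 0.5669 -0.196   0.177 ] sides [0.0215 0.0986] yaw [-157.2  112.5]
side handle [305.9 167. ] area 30.5 W [ 0.6564 -0.2445  0.177 ] sides [0.0299 0.014 ] yaw [-131.1  122. ]
side rim [350. 249.] area 509.0 W [ 0.4888 -0.0876  0.1165] sides [0.0443 0.1605] yaw [-77.2 174.5]
side rim [369.4 204.1] area 221.0 W [ 0.5076 -0.2481  0.1165] sides [0.0528 0.0504] yaw [-106.7  132.1]
side rim [357.5 203. ] area 553.5 W [ 0.5329 -0.242   0.1165] sides [0.1102 0.1073] yaw [-157.2  109.4]
```

View pics/crop1.png

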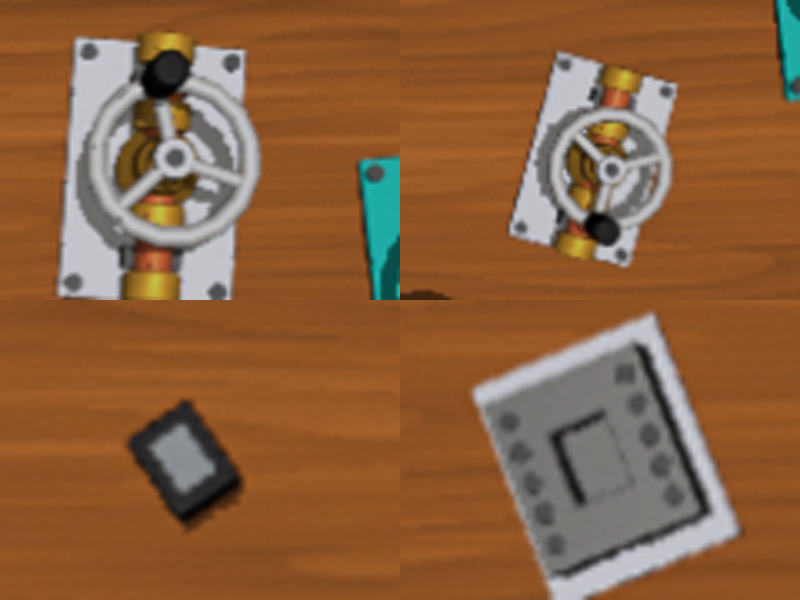

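The crop confirms it: top left is the large aluminium wheel with its handle at (384,222), and top right is the smaller look-alike. The relay (label at (281,246)) is at about (0.545, -0.023) with yaw about 34°. The pocket, about (178,277) in the top view, is at about (0.482, 0.212) with yaw about 22°. I'll move above the relay.

Request:
apply_moves([
  {"travel":[0.036,-0.027,-0.005],"turn":[0,0,0],"jaw":0.0854},
  {"travel":[0.036,-0.027,-0.005],"turn":[0,0,0],"jaw":0.0854},
  {"travel":[0.037,-0.027,-0.005],"turn":[0,0,0],"jaw":0.0854},
  {"travel":[0.036,-0.027,0],"turn":[0,0,0],"jaw":0.0854},
  {"travel":[0.037,-0.028,0],"turn":[0,0,0],"jaw":0.0854},
  {"travel":[0.036,-0.028,0],"turn":[0,0,0],"jaw":0.0854},
  {"travel":[0.037,-0.028,0],"turn":[0,0,0],"jaw":0.0854},
  {"travel":[0.036,-0.027,0],"turn":[0,0,0],"jaw":0.0854},
])

```text
t: 0.9
tcp_pos: [0.3877, -0.2462, 0.2601]
eef_rot: [-3.141, 0.0, 0.316]
ft_force: [-0.7, -0.4, 0.4]
opening: 0.0852
grip_force: 0.0
```

Request:
apply_moves([
  {"travel":[0.036,-0.027,0],"turn":[0,0,0],"jaw":0.0854},
  {"travel":[0.037,-0.028,0],"turn":[0,0,0],"jaw":0.0854},
  {"travel":[0.036,-0.028,0],"turn":[0,0,0],"jaw":0.0854},
  {"travel":[0.037,-0.028,0],"turn":[0,0,0],"jaw":0.0854},
  {"travel":[0.037,-0.027,0],"turn":[0,0,0],"jaw":0.0854},
  {"travel":[0.037,-0.027,0],"turn":[0,0,0],"jaw":0.0854},
  {"travel":[0,0,0.03],"turn":[0,0,-8],"jaw":0.0854},
  {"travel":[0,0,0.03],"turn":[0,0,-7.5],"jaw":0.0854},
])

```text
t: 1.7
tcp_pos: [0.5462, -0.0213, 0.1997]
eef_rot: [3.14, -0.001, 0.595]
ft_force: [-0.4, -0.8, -0.5]
opening: 0.0853
grip_force: 0.0
```

```bash
cat >> h.py <<'E'
def delta(x,y,z,yawdeg=None):
    o=get_obs(); R=Ro.from_euler("xyz",o["eef_rot"]).as_matrix()
    print("t %.1f"%o["t"],"tcp",o["tcp_pos"].round(4),"rpy",np.degrees(o["eef_rot"]).round(2),"F",o["ft_force"].round(1),"open %.4f grip %.0f"%(o["opening"],o["grip_force"]))
    print("tool delta mm",(1e3*R.T@(np.array([x,y,z])-o["tcp_pos"])).round(1),"turn z",None if yawdeg is None else round(np.degrees(o["eef_rot"][2])-yawdeg,2))
E
python3 - <<'E'
from h import *
delta(.545,-.023,.037,33.7)
cv2.imwrite("pics/side1.png",grab_frame("side"));cv2.imwrite("pics/top1.png",grab_frame("top"))
t=cv2.imread("pics/top0.png");s=cv2.imread("pics/side0.png")
# block screws (dark grey dots) in both views, rows -> midpoint
for n,im,roi in(("top",t,(150,240,215,310)),("side",s,(245,365,330,430))):
    g=im.max(2).astype(int); sat=g-im.min(2); x,y,X,Y=roi
    print(n,np.percentile(g[y:Y,x:X][sat[y:Y,x:X]<25],[5,25,50,75,95]))
    big=cv2.resize(im[y:Y,x:X],None,fx=4,fy=4,interpolation=cv2.INTER_CUBIC); gb=big.max(2)
    m=cv2.adaptiveThreshold(gb,255,cv2.ADAPTIVE_THRESH_MEAN_C,cv2.THRESH_BINARY_INV,41,12)
    for c in cv2.findContours(m,cv2.RETR_EXTERNAL,cv2.CHAIN_APPROX_NONE)[0]:
        a=cv2.contourArea(c)
        if 60<a<600:
            M=cv2.moments(c); p=[(M["m10"]/a+.5)/4-.5+x,(M["m01"]/a+.5)/4-.5+y]; print(np.round(p,1),a,plane(n,[p],.034)[0,:2].round(4))
E
```

```text
t 1.7 tcp [ 0.5462 -0.0213  0.1997] rpy [ 1.7992e+02 -7.0000e-02  3.4090e+01] F [-0.4 -0.8 -0.5] open 0.0853 grip 0
tool delta mm [ -2.1   0.5 162.7] turn z 0.39
top [ 62. 111. 122. 152. 202.]
[167.9 304.7] 92.0 [0.4179 0.2345]
[170.3 293.7] 219.5 [0.4426 0.229 ]
[168.1 287.5] 246.0 [0.4566 0.2343]
[207.1 288. ] 368.0 [0.4548 0.145 ]
[194.1 283.8] 148.5 [0.4645 0.1747]
[165.7 281.4] 239.5 [0.4703 0.2399]
[191.5 277.8] 178.0 [0.4779 0.1807]
[163.3 275.3] 250.5 [0.4843 0.2456]
[189.3 271.7] 180.5 [0.4918 0.1857]
[202.6 275.7] 268.5 [0.4826 0.1554]
[186.9 265.4] 144.0 [0.5062 0.1914]
[197.6 263.1] 206.0 [0.5111 0.1668]
[160.9 257.5] 377.0 [0.5247 0.2515]
[192.9 252.3] 219.0 [0.5356 0.1777]
[180.9 249.1] 367.5 [0.5433 0.2054]
[164.5 244.7] 215.0 [0.5537 0.2436]
side [ 44.  92. 119. 130. 192.]
[252.1 412.7] 132.0 [0.515  0.2751]
[303.2 406.4] 226.5 [0.4433 0.231 ]
[294.1 406.2] 229.0 [0.4573 0.2366]
[275.6 406.1] 239.5 [0.4856 0.2485]
[284.9 406. ] 243.5 [0.4715 0.2423]
[266.6 405.4] 265.5 [0.4999 0.2532]
[254.8 393.6] 72.0 [0.5295 0.24  ]
[320.1 387.6] 102.0 [0.4332 0.1852]
[305.  378.5] 336.0 [0.4651 0.1778]
[287.8 378.1] 343.5 [0.4928 0.1889]
[270.4 377.8] 376.5 [0.5206 0.2002]
[279.1 377.9] 359.0 [0.5068 0.1944]
[296.3 378.2] 371.5 [0.4791 0.1832]
```

The screw rows triangulate to a pocket centre of about (0.481, 0.2135) with yaw 21.7°. I'll go down on the relay.

Request:
apply_moves([
  {"travel":[-0.002,0,0.04],"turn":[0,0,0.4],"jaw":0.0854},
  {"travel":[0,0,0.04],"turn":[0,0,0],"jaw":0.07},
  {"travel":[0,0,0.04],"turn":[0,0,0],"jaw":0.07},
  {"travel":[0,0,0.03],"turn":[0,0,0],"jaw":0.06},
  {"travel":[0,0,0.012],"turn":[0,0,0],"jaw":0.06},
  {"travel":[0,0,0],"turn":[0,0,0],"jaw":0.06},
], grip_force=50)

```text
t: 2.4
tcp_pos: [0.543, -0.0243, 0.0377]
eef_rot: [-3.14, 0.002, 0.577]
ft_force: [0.3, -0.4, 0.2]
opening: 0.0597
grip_force: 0.0
```

Run:
```python
from h import *
delta(.545,-.023,.037,33.7)
s=grab_frame("side");t=grab_frame("top")
cv2.imwrite("pics/c2.png",np.hstack([cv2.resize(s[245:335,260:380],(400,300)),cv2.resize(t[200:290,225:345],(400,300))]))
```

```text
t 2.4 tcp [ 0.543  -0.0243  0.0377] rpy [-1.7992e+02  9.0000e-02  3.3070e+01] F [ 0.3 -0.4  0.2] open 0.0597 grip 0
tool delta mm [2.4 0.  0.7] turn z -0.63
```

View pics/c2.png

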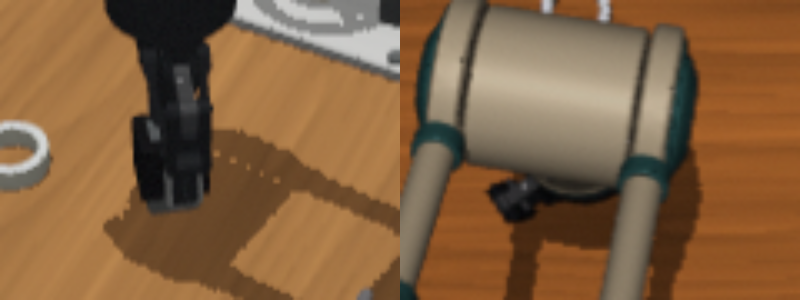

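The crop shows the fingers straddling the relay at about (312,290) in the side view; the arm hides it from the top camera. I'll close and lift.

Request:
apply_moves([
  {"travel":[0.002,0,0.0],"turn":[0,0,-0.5],"jaw":0.05},
  {"travel":[0,0,0],"turn":[0,0,0],"jaw":0.02},
  {"travel":[0,0,0],"turn":[0,0,0],"jaw":0.02},
  {"travel":[0,0,0],"turn":[0,0,0],"jaw":0.02},
  {"travel":[0,0,0],"turn":[0,0,0],"jaw":0.02},
  {"travel":[0,0,0],"turn":[0,0,0],"jaw":0.02},
], grip_force=50)

```text
t: 3.1
tcp_pos: [0.5463, -0.0229, 0.0399]
eef_rot: [3.139, -0.003, 0.588]
ft_force: [0.4, 0.1, 6.9]
opening: 0.0335
grip_force: 49.7
```

Request:
apply_moves([
  {"travel":[0,0,-0.01],"turn":[0,0,0],"jaw":0.02},
  {"travel":[0,0,-0.03],"turn":[0,0,0],"jaw":0.02},
  {"travel":[0,0,-0.04],"turn":[0,0,0],"jaw":0.02},
  {"travel":[0,0,-0.02],"turn":[0,0,4],"jaw":0.02},
  {"travel":[0,0,0],"turn":[0,0,8],"jaw":0.02},
  {"travel":[0,0,0],"turn":[0,0,0],"jaw":0.02},
])

```text
t: 3.7
tcp_pos: [0.5452, -0.023, 0.1397]
eef_rot: [3.14, -0.002, 0.379]
ft_force: [-0.3, 1.0, -1.4]
opening: 0.0334
grip_force: 49.8
```

Run:
```python
from h import *
delta(.481,.2135,.137,21.7)
```

```text
t 3.7 tcp [ 0.5452 -0.023   0.1397] rpy [ 1.7993e+02 -9.0000e-02  2.1710e+01] F [-0.3  1.  -1.4] open 0.0334 grip 50
tool delta mm [  27.8 -243.4    2.4] turn z 0.01
```

Request:
apply_moves([
  {"travel":[0.0046,-0.04,0],"turn":[0,0,0],"jaw":0.02},
  {"travel":[0.0046,-0.041,0],"turn":[0,0,0],"jaw":0.02},
  {"travel":[0.0046,-0.041,0],"turn":[0,0,0],"jaw":0.02},
  {"travel":[0.0046,-0.041,0],"turn":[0,0,0],"jaw":0.02},
  {"travel":[0.0046,-0.04,0.01],"turn":[0,0,0],"jaw":0.02},
  {"travel":[0.0046,-0.04,0.01],"turn":[0,0,0],"jaw":0.02},
  {"travel":[0,0,0.01],"turn":[0,0,0],"jaw":0.02},
  {"travel":[0,0,0],"turn":[0,0,0],"jaw":0.02},
])

```text
t: 4.5
tcp_pos: [0.4789, 0.2133, 0.1065]
eef_rot: [3.141, 0.005, 0.383]
ft_force: [0.5, -1.2, -1.8]
opening: 0.0338
grip_force: 50.2
```

Run:
```python
from h import *
delta(.481,.2135,.08,21.7)
s=grab_frame("side");t=grab_frame("top")
cv2.imwrite("pics/s3.png",s);cv2.imwrite("pics/t3.png",t)
a=cv2.resize(s[340:430,225:345],(400,300),interpolation=cv2.INTER_CUBIC);b=cv2.resize(t[230:320,120:240],(400,300))
cv2.imwrite("pics/c3.png",np.hstack([a,b]))
```

```text
t 4.5 tcp [0.4789 0.2133 0.1065] rpy [179.99   0.27  21.97] F [ 0.5 -1.2 -1.8] open 0.0338 grip 50
tool delta mm [ 2.2  0.6 26.5] turn z 0.27
```

View pics/c3.png

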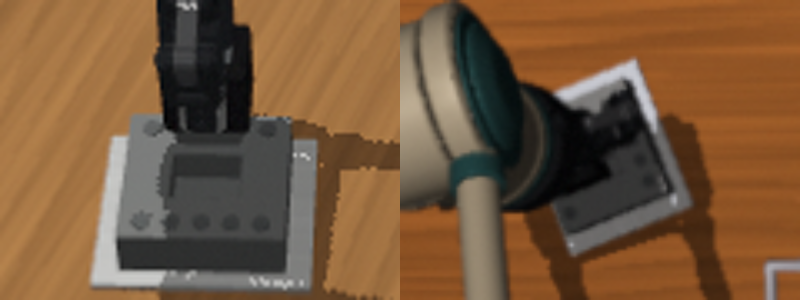

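Run:
```python
from h import *
print(tri((281,246.2),(310.5,282.8)))
l,r=((165.7,281.4),(189.3,271.7)),((284.9,406.),(287.8,378.1))
print(tri(l[0],r[0]),tri(l[1],r[1]))
# pocket in the present side view: dark wall + floor
s=cv2.imread("pics/s3.png")
```

```text
(array([ 0.54538094, -0.02307792,  0.06010129]), np.float64(0.0018706406754813642))
(array([0.47129721, 0.24077771, 0.03207987]), np.float64(0.001880293952194617)) (array([0.49285092, 0.18668118, 0.03134865]), np.float64(0.0019642231048464533))
```

Request:
apply_moves([
  {"travel":[0.004,0.001,0.015],"turn":[0,0,0.3],"jaw":0.02},
  {"travel":[0,0,0.013],"turn":[0,0,0],"jaw":0.02},
  {"travel":[0,0,0],"turn":[0,0,0],"jaw":0.02},
  {"travel":[0,0,0],"turn":[0,0,0],"jaw":0.02},
])

```text
t: 5.0
tcp_pos: [0.4855, 0.2126, 0.0806]
eef_rot: [3.141, -0.0, 0.372]
ft_force: [0.5, -0.2, -0.3]
opening: 0.0333
grip_force: 50.2
```

Run:
```python
from h import *
delta(.4829,.214,.054,21.7)
```

```text
t 5.0 tcp [0.4855 0.2126 0.0806] rpy [179.98  -0.    21.33] F [ 0.5 -0.2 -0.3] open 0.0333 grip 50
tool delta mm [-1.9 -2.2 26.6] turn z -0.37
```

The readings are noisy, so I'll average a few while also taking frames.

```bash
cat >> h.py <<'E'
def avg(n=8):
    P=[];
    for i in range(n):
        grab_frame("side"); o=get_obs(); P.append(np.r_[o["tcp_pos"]*1e3,np.degrees(o["eef_rot"][2]),o["ft_force"]])
    P=np.array(P); print("avg mm/deg/N",P.mean(0).round(2),"std",P.std(0).round(2),"t",o["t"]); return P.mean(0)
E
python3 - <<'E'
from h import *
avg(10)
E
```

```text
avg mm/deg/N [ 4.8541e+02  2.1348e+02  8.0850e+01  2.1380e+01 -7.0000e-02 -4.0000e-01
 -9.2000e-01] std [0.29 0.25 0.26 0.02 0.55 0.62 0.36] t 5.5
```

Request:
apply_moves([
  {"travel":[-0.0028,-0.0014,0],"turn":[0,0,-0.3],"jaw":0.02},
  {"travel":[0,0,0.005],"turn":[0,0,0],"jaw":0.02},
  {"travel":[0,0,0.004],"turn":[0,0,0],"jaw":0.02},
  {"travel":[0,0,0.003],"turn":[0,0,0],"jaw":0.02},
  {"travel":[0,0,0.001],"turn":[0,0,0],"jaw":0.02},
  {"travel":[0,0,0],"turn":[0,0,0],"jaw":0.02},
])

```text
t: 6.1
tcp_pos: [0.4818, 0.2139, 0.0669]
eef_rot: [3.142, 0.001, 0.379]
ft_force: [0.0, -0.5, -1.0]
opening: 0.0336
grip_force: 50.2
```

Run:
```python
from h import *
avg(5)
```

```text
avg mm/deg/N [ 4.8198e+02  2.1393e+02  6.7310e+01  2.1690e+01  3.0000e-01  5.2000e-01
 -6.7000e-01] std [0.06 0.01 0.1  0.   0.35 0.46 0.41] t 6.35
```

Request:
apply_moves([
  {"travel":[0,0,0.002],"turn":[0,0,0],"jaw":0.02},
  {"travel":[0,0,0.0015],"turn":[0,0,0],"jaw":0.02},
  {"travel":[0,0,0.0015],"turn":[0,0,0],"jaw":0.02},
  {"travel":[0,0,0],"turn":[0,0,0],"jaw":0.02},
])

```text
t: 6.75
tcp_pos: [0.482, 0.2144, 0.0621]
eef_rot: [-3.141, -0.001, 0.378]
ft_force: [0.6, 2.1, -0.5]
opening: 0.0331
grip_force: 50.2
```

Run:
```python
from h import *
avg(4)
```

```text
avg mm/deg/N [ 4.8198e+02  2.1433e+02  6.2130e+01  2.1680e+01  1.8000e-01  3.0000e+00
 -1.1200e+00] std [0.01 0.01 0.01 0.   0.35 0.36 0.31] t 6.95
```

Request:
apply_moves([
  {"travel":[0.0001,-0.0004,0.002],"turn":[0,0,0],"jaw":0.02},
  {"travel":[0,0,0.002],"turn":[0,0,0],"jaw":0.02},
  {"travel":[0,0,0.002],"turn":[0,0,0],"jaw":0.02},
  {"travel":[0,0,0.0015],"turn":[0,0,0],"jaw":0.02},
  {"travel":[0,0,0.001],"turn":[0,0,0],"jaw":0.02},
  {"travel":[0,0,0],"turn":[0,0,0],"jaw":0.02},
])

```text
t: 7.55
tcp_pos: [0.482, 0.2144, 0.0539]
eef_rot: [3.141, -0.0, 0.379]
ft_force: [-0.4, 2.8, 2.4]
opening: 0.0334
grip_force: 50.3
```

Run:
```python
from h import *
avg(4)
```

```text
avg mm/deg/N [4.8199e+02 2.1441e+02 5.3920e+01 2.1690e+01 2.0000e-01 2.8000e+00
 1.9800e+00] std [0.02 0.01 0.02 0.   0.45 0.63 0.07] t 7.75
```

Request:
apply_moves([
  {"travel":[0,0,0.0008],"turn":[0,0,0],"jaw":0.02},
  {"travel":[0,0,0.0008],"turn":[0,0,0],"jaw":0.02},
  {"travel":[0,0,0],"turn":[0,0,0],"jaw":0.02},
])

```text
t: 8.05
tcp_pos: [0.482, 0.2144, 0.0538]
eef_rot: [3.141, -0.001, 0.379]
ft_force: [-3.2, 1.1, 13.9]
opening: 0.0337
grip_force: 52.2
```

Run:
```python
from h import *
avg(4)
```

```text
avg mm/deg/N [482.   214.41  53.86  21.7   -2.85   1.9   14.28] std [0.02 0.01 0.01 0.   0.29 0.44 0.15] t 8.25
```

It's home: z stopped at 53.9 mm, matching the predicted 53.9, with a 14 N push. I'll release, lift and check.

Request:
apply_moves([
  {"travel":[0,0,-0.001],"turn":[0,0,0],"jaw":0.0335},
  {"travel":[0,0,0],"turn":[0,0,0],"jaw":0.06},
  {"travel":[0,0,0],"turn":[0,0,0],"jaw":0.06},
  {"travel":[0,0,0],"turn":[0,0,0],"jaw":0.06},
  {"travel":[0,0,-0.02],"turn":[0,0,0],"jaw":0.06},
  {"travel":[0,0,-0.05],"turn":[0,0,0],"jaw":0.06},
  {"travel":[0,0,-0.05],"turn":[0,0,0],"jaw":0.06},
  {"travel":[0,0,-0.05],"turn":[0,0,0],"jaw":0.06},
])

```text
t: 9.05
tcp_pos: [0.4812, 0.2139, 0.2244]
eef_rot: [3.141, 0.002, 0.379]
ft_force: [2.2, 1.2, -1.1]
opening: 0.06
grip_force: 0.0
```

Request:
apply_moves([
  {"travel":[0,0.04,-0.03],"turn":[0,0,0],"jaw":0.06},
  {"travel":[0,0.05,0],"turn":[0,0,0],"jaw":0.06},
  {"travel":[0,0.05,0],"turn":[0,0,0],"jaw":0.06},
  {"travel":[0,0.05,0],"turn":[0,0,0],"jaw":0.06},
])

```text
t: 9.45
tcp_pos: [0.5522, 0.036, 0.2533]
eef_rot: [3.141, 0.0, 0.379]
ft_force: [0.9, 0.4, -0.5]
opening: 0.0601
grip_force: 0.0
```

Run:
```python
from h import *
s=grab_frame("side");t=grab_frame("top");cv2.imwrite("pics/s4.png",s);cv2.imwrite("pics/t4.png",t)
avg(2)
def lab(n,im,roi):
    g=im.max(2).astype(int);sat=g-im.min(2);m=((g>85)&(sat<25)).astype(np.uint8)*255
    for c in blobs(im,m,roi,15):
        r=cv2.minAreaRect(c);W=plane(n,cv2.boxPoints(r),.074);e=np.diff(W,axis=0)
        print(n,np.round(r[0],1),plane(n,[r[0]],.074)[0].round(4),np.linalg.norm(e[:2],axis=1).round(4),np.degrees(np.arctan2(e[:2,1],e[:2,0])).round(1))
# expected pixels of relay top if home
for n,im in(("top",t),("side",s)):
    p=proj(n,[.482,.2137,.074])[0].astype(int);print(p);lab(n,im,(p[0]-10,p[1]-10,p[0]+11,p[1]+11))
T=cv2.imread("pics/top0.png")
cv2.imwrite("pics/c4.png",np.hstack([cv2.resize(s[340:430,225:345],(400,300)),cv2.resize(t[230:320,120:240],(400,300))]))
```

```text
avg mm/deg/N [ 5.5226e+02  3.5590e+01  2.5235e+02  2.1460e+01 -9.3000e-01  1.4000e-01
  8.0000e-02] std [0.39 0.93 0.03 0.06 0.6  0.34 0.14] t 9.65
[172 275]
top [175.9 276.3] [0.4803 0.2065 0.074 ] [0.0267 0.015 ] [ -6.1 -96.7]
[285 375]
side [285.5 375. ] [0.483  0.2128 0.074 ] [0.025  0.0166] [-156.8  116.1]
```

View pics/c4.png

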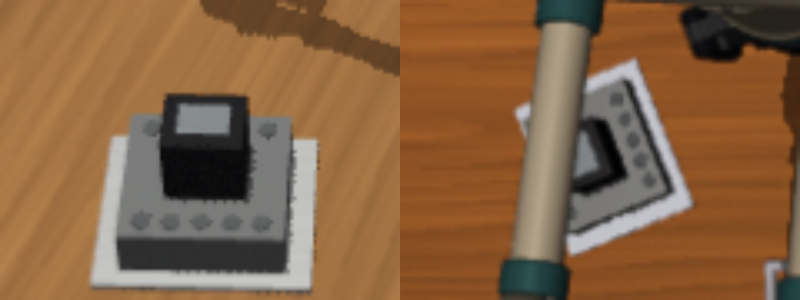

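The crop shows the relay's case flush on the block, with the label at side (285.5,375), matching the predicted (285,375). Next I'll measure the handle and wheel axis.

Run:
```python
from h import *
t=cv2.imread("pics/top0.png");s=cv2.imread("pics/side0.png")
print("handle mid",tri((383.8,221.8),(335,187)))
print("hub top",plane("top",[(387.5,247.4)],.12)[0],"disc",plane("top",[(386.6,221)],.177)[0])
g=cv2.cvtColor(cv2.resize(t[205:290,345:425],None,fx=4,fy=4,interpolation=cv2.INTER_CUBIC),cv2.COLOR_BGR2GRAY)
C=cv2.HoughCircles(cv2.GaussianBlur(g,(5,5),0),cv2.HOUGH_GRADIENT,1.5,20,param1=120,param2=50,minRadius=75,maxRadius=120)
for x,y,r in C[0][:5]:
    p=(x+.5)/4-.5+345,(y+.5)/4-.5+205; print(np.round(p,1),r/4,plane("top",[p],.110)[0].round(4),"R mm",r/4/544.3*1143)
# side view: rim ellipse from bright pixels, outer contour of a horizontal ring predicted vs edges
g=s.max(2).astype(int);m=((g>150)&(g-s.min(2)<25)).astype(np.uint8)*255
for c in blobs(s,m,(320,180,395,222),100):
    print("side ell",np.round(cv2.fitEllipse(c),1), cv2.boundingRect(c))
print("expected side rim ctr",proj("side",[.53,-.2435,.11]))
```

```text
handle mid (array([ 0.58467403, -0.23957383,  0.14626613]), np.float64(0.0008831519027972741))
hub top [ 0.53347759 -0.24966952  0.12      ] disc [ 0.58173136 -0.24112526  0.177     ]
[385.7 248.3] 20.8875 [ 0.5324 -0.2472  0.11  ] R mm 43.862602
[380.4 247.6] 25.2375 [ 0.5342 -0.2361  0.11  ] R mm 52.99736
[384.9 254.3] 21.9375 [ 0.5197 -0.2453  0.11  ] R mm 46.067543Traceback (most recent call last):
  File "<stdin>", line 12, in <module>
    return _wrapfunc(a, 'round', decimals=decimals, out=out)
    return _wrapit(obj, method, *args, **kwds)
    conv = _array_converter(obj)
ValueError: setting an array element with a sequence. The requested array has an inhomogeneous shape after 1 dimensions. The detected shape was (3,) + inhomogeneous part.
```

Request:
apply_moves([
  {"travel":[-0.012,0.044,0],"turn":[0,0,0],"jaw":0.06},
  {"travel":[-0.012,0.045,0],"turn":[0,0,0],"jaw":0.06},
  {"travel":[-0.012,0.045,0],"turn":[0,0,0],"jaw":0.06},
  {"travel":[-0.012,0.045,0],"turn":[0,0,0],"jaw":0.06},
  {"travel":[-0.012,0.045,0],"turn":[0,0,0],"jaw":0.06},
  {"travel":[-0.012,0.044,0.02],"turn":[0,0,0],"jaw":0.06},
  {"travel":[0,0,0.02],"turn":[0,0,0],"jaw":0.06},
  {"travel":[0,0,0],"turn":[0,0,0],"jaw":0.06},
])

```text
t: 10.45
tcp_pos: [0.5823, -0.2364, 0.2096]
eef_rot: [-3.135, 0.005, 0.378]
ft_force: [-0.8, 0.3, 0.5]
opening: 0.0601
grip_force: 0.0
```

Run:
```python
from h import *
avg(4); delta(.583,-.2405,.145)
s=grab_frame("side");t=grab_frame("top")
cv2.imwrite("pics/c5.png",np.hstack([cv2.resize(s[145:235,280:400],(400,300)),cv2.resize(t[180:270,325:445],(400,300))]))
```

```text
avg mm/deg/N [ 5.8416e+02 -2.3610e+02  2.1320e+02  2.1790e+01  7.1000e-01 -9.0000e-02
 -2.2000e-01] std [0.62 0.13 1.16 0.03 0.36 0.41 0.49] t 10.65
t 10.7 tcp [ 0.5848 -0.2363  0.2145] rpy [ 1.7994e+02 -7.0000e-02  2.1820e+01] F [ 0.3 -0.5 -0.5] open 0.0602 grip 0
tool delta mm [-3.3  3.1 69.5] turn z None
```

View pics/c5.png

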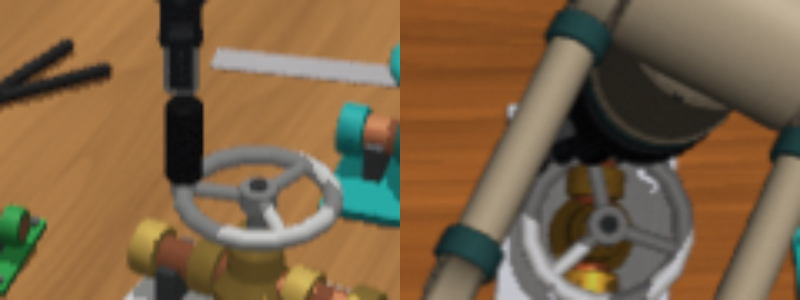

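The side crop shows the fingers right above the upright handle at about (335,187), on the large aluminium wheel. I'll descend and grip.

Request:
apply_moves([
  {"travel":[-0.003,0.003,0.02],"turn":[0,0,0],"jaw":0.06},
  {"travel":[0,0,0.025],"turn":[0,0,0],"jaw":0.06},
  {"travel":[0,0,0.02],"turn":[0,0,0],"jaw":0.06},
  {"travel":[0,0,0.004],"turn":[0,0,0],"jaw":0.05},
  {"travel":[0,0,0],"turn":[0,0,0],"jaw":0.04},
], grip_force=60)

```text
t: 11.25
tcp_pos: [0.5826, -0.2412, 0.1445]
eef_rot: [-3.142, 0.0, 0.379]
ft_force: [0.4, -0.8, 0.1]
opening: 0.0399
grip_force: 0.0
```

Request:
apply_moves([
  {"travel":[0,0,0],"turn":[0,0,0],"jaw":0.01},
  {"travel":[0,0,0],"turn":[0,0,0],"jaw":0.01},
  {"travel":[0,0,0],"turn":[0,0,0],"jaw":0.01},
  {"travel":[0,0,0],"turn":[0,0,0],"jaw":0.01},
  {"travel":[0,0,0],"turn":[0,0,0],"jaw":0.01},
  {"travel":[0,0,0],"turn":[0,0,0],"jaw":0.01},
])

```text
t: 11.85
tcp_pos: [0.583, -0.2411, 0.146]
eef_rot: [3.141, -0.002, 0.379]
ft_force: [-1.0, 4.4, 5.5]
opening: 0.0238
grip_force: 59.2
```

Run:
```python
from h import *
avg(5); delta(.583,-.2405,.145)
```

```text
avg mm/deg/N [ 583.02 -241.12  146.01   21.69   -1.8     3.57    6.35] std [0.01 0.02 0.01 0.   0.48 0.24 0.71] t 12.1
t 12.1 tcp [ 0.583  -0.2411  0.146 ] rpy [ 1.7997e+02 -1.2000e-01  2.1690e+01] F [-1.5  3.9  5.8] open 0.0236 grip 59
tool delta mm [ 0.2 -0.6  1. ] turn z None
```

Gripped, with an opening of 23.6 mm and 59 N. Next is a table of arc steps in tool axes for this yaw.

```bash
cat >> h.py <<'E'
def arc(a0,a1,n,yaw=21.7,r=.0505,start=None,c=(.533,-.248)):
    a=np.radians(np.linspace(a0,a1,n+1)); P=np.c_[np.cos(a),np.sin(a)]*r
    if start is not None: P[0]=np.array(start)-c
    y=np.radians(yaw); T=np.array([[np.cos(y),np.sin(y)],[np.sin(y),-np.cos(y)]])
    print(f"{a0}->{a1}",(1e3*np.diff(P,axis=0)@T.T).round(1).tolist())
E
python3 - <<'E'
from h import *
arc(8,-64,6);arc(-64,-232,14)
E
```

```text
8->-64 [[-3.6, 9.9], [-5.5, 9.0], [-7.3, 7.6], [-8.7, 5.9], [-9.8, 4.0], [-10.4, 1.9]]
-64->-232 [[-10.6, -0.3], [-10.3, -2.5], [-9.5, -4.6], [-8.4, -6.5], [-6.8, -8.1], [-5.0, -9.3], [-3.0, -10.1], [-0.8, -10.5], [1.4, -10.5], [3.6, -9.9], [5.5, -9.0], [7.3, -7.6], [8.7, -5.9], [9.8, -4.0]]
```

Request:
apply_moves([
  {"travel":[-0.0036,0.0099,0],"turn":[0,0,0],"jaw":0.01},
  {"travel":[-0.0055,0.009,0],"turn":[0,0,0],"jaw":0.01},
  {"travel":[-0.0073,0.0076,0],"turn":[0,0,0],"jaw":0.01},
  {"travel":[-0.0087,0.0059,0],"turn":[0,0,0],"jaw":0.01},
  {"travel":[0,0,0],"turn":[0,0,0],"jaw":0.01},
])

```text
t: 12.6
tcp_pos: [0.5706, -0.2813, 0.146]
eef_rot: [3.142, -0.001, 0.378]
ft_force: [-2.8, 3.1, 7.0]
opening: 0.0237
grip_force: 59.5
```

```bash
cat >> h.py <<'E'
def ang(n=3,c=(533.,-248.)):
    P=avg(n); v=P[:2]-c; u=v/np.hypot(*v); F=P[4:6]
    print("angle %.1f r %.1f Frad %.1f Ftan(ccw+) %.1f"%(np.degrees(np.arctan2(v[1],v[0])),np.hypot(*v),F@u,F@[-u[1],u[0]]),"grip",get_obs()["grip_force"])
E
python3 - <<'E'
from h import *
ang()
E
```

```text
avg mm/deg/N [ 570.68 -281.3   146.     21.67   -3.2     2.15    6.65] std [0.01 0.01 0.01 0.01 0.25 0.28 0.69] t 12.75
angle -41.5 r 50.3 Frad -3.8 Ftan(ccw+) -0.5 grip 59.499232806265354
```

Run:
```python
from h import *
arc(-40,-200,16)
```

```text
-40->-200 [[-8.1, 3.5], [-8.6, 2.0], [-8.8, 0.5], [-8.7, -1.0], [-8.4, -2.5], [-7.9, -4.0], [-7.1, -5.3], [-6.0, -6.4], [-4.8, -7.4], [-3.5, -8.1], [-2.0, -8.6], [-0.5, -8.8], [1.0, -8.7], [2.5, -8.4], [4.0, -7.9], [5.3, -7.1]]
```

Request:
apply_moves([
  {"travel":[-0.004,0.002,0],"turn":[0,0,0],"jaw":0.01},
  {"travel":[-0.0042,0.0014,0],"turn":[0,0,0],"jaw":0.01},
  {"travel":[0,0,0],"turn":[0,0,0],"jaw":0.01},
])

```text
t: 13.05
tcp_pos: [0.5653, -0.2865, 0.146]
eef_rot: [-3.141, -0.002, 0.378]
ft_force: [-0.2, 4.2, 6.2]
opening: 0.0234
grip_force: 59.4
```

Request:
apply_moves([
  {"travel":[-0.0043,0.0013,0],"turn":[0,0,0],"jaw":0.01},
  {"travel":[-0.0043,0.0007,0],"turn":[0,0,0],"jaw":0.01},
])

```text
t: 13.25
tcp_pos: [0.559, -0.2909, 0.146]
eef_rot: [-3.141, -0.004, 0.378]
ft_force: [1.5, 6.1, 5.6]
opening: 0.0236
grip_force: 59.4
```

Request:
apply_moves([
  {"travel":[-0.0044,0.0005,0],"turn":[0,0,0],"jaw":0.01},
])

```text
t: 13.35
tcp_pos: [0.5552, -0.2929, 0.146]
eef_rot: [-3.141, -0.005, 0.378]
ft_force: [1.6, 6.7, 6.0]
opening: 0.0236
grip_force: 59.4
```

Request:
apply_moves([
  {"travel":[-0.0044,0.0002,0],"turn":[0,0,0],"jaw":0.01},
  {"travel":[-0.0044,-0.0004,0],"turn":[0,0,0],"jaw":0.01},
])

```text
t: 13.55
tcp_pos: [0.5473, -0.2959, 0.146]
eef_rot: [-3.142, -0.005, 0.378]
ft_force: [2.6, 7.1, 4.9]
opening: 0.0235
grip_force: 59.4
```

Request:
apply_moves([
  {"travel":[-0.0044,-0.0006,0],"turn":[0,0,0],"jaw":0.01},
  {"travel":[-0.0042,-0.0011,0],"turn":[0,0,0],"jaw":0.01},
])

```text
t: 13.75
tcp_pos: [0.539, -0.2976, 0.146]
eef_rot: [3.141, -0.006, 0.378]
ft_force: [4.0, 7.1, 4.6]
opening: 0.0236
grip_force: 59.3
```

Request:
apply_moves([
  {"travel":[-0.0042,-0.0017,0],"turn":[0,0,0],"jaw":0.01},
  {"travel":[-0.0041,-0.0021,0],"turn":[0,0,0],"jaw":0.01},
])

```text
t: 13.95
tcp_pos: [0.5304, -0.2978, 0.146]
eef_rot: [3.139, -0.007, 0.378]
ft_force: [3.4, 4.7, 3.9]
opening: 0.0235
grip_force: 59.2
```

Cmd is now about -95°. Next is -95 to -105: (-7.5,-4.7).

Request:
apply_moves([
  {"travel":[-0.0038,-0.0022,0],"turn":[0,0,0],"jaw":0.01},
  {"travel":[-0.0037,-0.0026,0],"turn":[0,0,0],"jaw":0.01},
])

```text
t: 14.15
tcp_pos: [0.5221, -0.2966, 0.146]
eef_rot: [3.138, -0.007, 0.378]
ft_force: [6.0, 3.3, 2.7]
opening: 0.0239
grip_force: 59.1
```

Request:
apply_moves([
  {"travel":[-0.0034,-0.0028,0],"turn":[0,0,0],"jaw":0.01},
  {"travel":[-0.0031,-0.0031,0],"turn":[0,0,0],"jaw":0.01},
])

```text
t: 14.35
tcp_pos: [0.5141, -0.294, 0.146]
eef_rot: [3.137, -0.007, 0.378]
ft_force: [6.3, 3.0, 2.0]
opening: 0.0233
grip_force: 59.1
```

Now -115 to -125: (-5.4,-6.9).

Request:
apply_moves([
  {"travel":[-0.0028,-0.0033,0],"turn":[0,0,0],"jaw":0.01},
  {"travel":[-0.0026,-0.0036,0],"turn":[0,0,0],"jaw":0.01},
])

```text
t: 14.55
tcp_pos: [0.5068, -0.2902, 0.146]
eef_rot: [3.136, -0.007, 0.378]
ft_force: [7.4, 1.7, 1.9]
opening: 0.0236
grip_force: 59.0
```

Next, -125 to -135: (-4.2,-7.8).

Request:
apply_moves([
  {"travel":[-0.0023,-0.0038,0],"turn":[0,0,0],"jaw":0.01},
  {"travel":[-0.0019,-0.004,0],"turn":[0,0,0],"jaw":0.01},
])

```text
t: 14.75
tcp_pos: [0.5, -0.2851, 0.146]
eef_rot: [3.135, -0.007, 0.378]
ft_force: [6.2, 0.6, 0.5]
opening: 0.0232
grip_force: 59.0
```

Request:
apply_moves([
  {"travel":[-0.0016,-0.0041,0],"turn":[0,0,0],"jaw":0.01},
  {"travel":[-0.0012,-0.0042,0],"turn":[0,0,0],"jaw":0.01},
])

```text
t: 14.95
tcp_pos: [0.4943, -0.279, 0.146]
eef_rot: [3.134, -0.006, 0.378]
ft_force: [6.3, -1.0, 0.4]
opening: 0.0237
grip_force: 59.0
```

Next, -145 to -155: (-1.25,-8.7).

Request:
apply_moves([
  {"travel":[-0.0008,-0.0043,0],"turn":[0,0,0],"jaw":0.01},
  {"travel":[-0.0005,-0.0044,0],"turn":[0,0,0],"jaw":0.01},
])

```text
t: 15.15
tcp_pos: [0.4896, -0.2719, 0.146]
eef_rot: [3.133, -0.005, 0.378]
ft_force: [4.2, -2.7, 0.2]
opening: 0.0237
grip_force: 59.1
```

Request:
apply_moves([
  {"travel":[0,-0.0044,0],"turn":[0,0,0],"jaw":0.01},
  {"travel":[0.0003,-0.0044,0],"turn":[0,0,0],"jaw":0.01},
])

```text
t: 15.35
tcp_pos: [0.486, -0.2639, 0.146]
eef_rot: [3.133, -0.004, 0.379]
ft_force: [4.1, -3.8, 1.2]
opening: 0.0236
grip_force: 59.2
```

Next, -165 to -175: (1.75,-8.6).

Request:
apply_moves([
  {"travel":[0.0007,-0.0043,0],"turn":[0,0,0],"jaw":0.01},
  {"travel":[0.0011,-0.0043,0],"turn":[0,0,0],"jaw":0.01},
])

```text
t: 15.55
tcp_pos: [0.4839, -0.2548, 0.146]
eef_rot: [3.134, -0.003, 0.379]
ft_force: [3.7, -4.5, 4.7]
opening: 0.0236
grip_force: 59.5
```

Request:
apply_moves([
  {"travel":[0.0015,-0.0042,0],"turn":[0,0,0],"jaw":0.01},
  {"travel":[0.0018,-0.004,0],"turn":[0,0,0],"jaw":0.01},
])

```text
t: 15.75
tcp_pos: [0.4834, -0.2458, 0.146]
eef_rot: [3.135, -0.002, 0.379]
ft_force: [2.5, -4.6, 6.1]
opening: 0.0235
grip_force: 59.5
```

Request:
apply_moves([
  {"travel":[0.0022,-0.0039,0],"turn":[0,0,0],"jaw":0.01},
  {"travel":[0.0025,-0.0037,0],"turn":[0,0,0],"jaw":0.01},
])

```text
t: 15.95
tcp_pos: [0.4838, -0.2425, 0.1461]
eef_rot: [3.125, 0.005, 0.382]
ft_force: [-4.5, -25.9, 1.1]
opening: 0.0234
grip_force: 59.6
```

Request:
apply_moves([
  {"travel":[0.0003,-0.001,0],"turn":[0,0,0],"jaw":0.01},
  {"travel":[0,0,0],"turn":[0,0,0],"jaw":0.01},
  {"travel":[0,0,0],"turn":[0,0,0],"jaw":0.01},
])

```text
t: 16.25
tcp_pos: [0.4837, -0.2426, 0.146]
eef_rot: [3.124, 0.005, 0.381]
ft_force: [-3.6, -22.3, 1.9]
opening: 0.0234
grip_force: 59.6
```

Run:
```python
from h import *
ang(4)
# circle fit over way points read on the way
P=np.array([[570.7,-281.3],[565.3,-286.5],[559,-290.9],[547.3,-295.9],[539,-297.6],[530.4,-297.8],[522.1,-296.6],[514.1,-294],[506.8,-290.2],[500,-285.1],[494.3,-279],[489.6,-271.9],[486,-263.9],[483.9,-254.8],[483.4,-245.8],[583,-241.1]])
A=np.c_[2*P,np.ones(len(P))];x=np.linalg.lstsq(A,(P**2).sum(1),rcond=None)[0];print("centre",x[:2],"r",np.sqrt(x[2]+x[:2]@x[:2]))
```

```text
avg mm/deg/N [ 483.71 -242.6   146.03   21.84   -3.18  -20.99    1.79] std [0.01 0.01 0.01 0.   0.2  0.11 0.38] t 16.45
angle 173.7 r 49.6 Frad 0.9 Ftan(ccw+) 21.2 grip 59.62038014084101
centre [ 533.4444302  -247.85051689] r 50.0474717793166
```

It's on the stop: the handle reached 174° and held there against 21 N. The circle fit gives centre (533.4, -247.9) mm and r = 50.05 mm, as it should. Now to back off two turns.

Run:
```python
from h import *
arc(163.5,283.5,8,r=.0501)
arc(283.5,403.5,8,r=.0501)
arc(403.5,523.5,8,r=.0501)
```

```text
163.5->283.5 [[-6.7, 11.2], [-3.5, 12.6], [-0.2, 13.1], [3.2, 12.7], [6.4, 11.4], [9.1, 9.4], [11.2, 6.7], [12.6, 3.5]]
283.5->403.5 [[13.1, 0.2], [12.7, -3.2], [11.4, -6.4], [9.4, -9.1], [6.7, -11.2], [3.5, -12.6], [0.2, -13.1], [-3.2, -12.7]]
403.5->523.5 [[-6.4, -11.4], [-9.1, -9.4], [-11.2, -6.7], [-12.6, -3.5], [-13.1, -0.2], [-12.7, 3.2], [-11.4, 6.4], [-9.4, 9.1]]
```

Request:
apply_moves([
  {"travel":[-0.0067,0.0112,0],"turn":[0,0,0],"jaw":0.01},
  {"travel":[-0.0035,0.0126,0],"turn":[0,0,0],"jaw":0.01},
  {"travel":[-0.0002,0.0131,0],"turn":[0,0,0],"jaw":0.01},
  {"travel":[0.0032,0.0127,0],"turn":[0,0,0],"jaw":0.01},
  {"travel":[0.0064,0.0114,0],"turn":[0,0,0],"jaw":0.01},
  {"travel":[0,0,0],"turn":[0,0,0],"jaw":0.01},
])

```text
t: 17.05
tcp_pos: [0.5071, -0.2904, 0.146]
eef_rot: [3.141, -0.004, 0.378]
ft_force: [2.8, 2.3, 7.1]
opening: 0.0232
grip_force: 60.7
```

Run:
```python
from h import *
ang(2,(533.4,-247.9))
```

```text
avg mm/deg/N [ 507.09 -290.39  145.96   21.66    3.43    1.8     8.14] std [0.01 0.   0.01 0.   0.53 0.09 0.45] t 17.15
angle -121.8 r 50.0 Frad -3.3 Ftan(ccw+) 2.0 grip 60.52755765616894
```

Request:
apply_moves([
  {"travel":[0.0091,0.0094,0],"turn":[0,0,0],"jaw":0.01},
  {"travel":[0.0112,0.0067,0],"turn":[0,0,0],"jaw":0.01},
  {"travel":[0.0126,0.0035,0],"turn":[0,0,0],"jaw":0.01},
  {"travel":[0.0131,0.0002,0],"turn":[0,0,0],"jaw":0.01},
  {"travel":[0.0127,-0.0032,0],"turn":[0,0,0],"jaw":0.01},
  {"travel":[0.0114,-0.0064,0],"turn":[0,0,0],"jaw":0.01},
  {"travel":[0.0094,-0.0091,0],"turn":[0,0,0],"jaw":0.01},
  {"travel":[0.0067,-0.0112,0],"turn":[0,0,0],"jaw":0.01},
])

```text
t: 17.95
tcp_pos: [0.5832, -0.2522, 0.146]
eef_rot: [3.134, -0.002, 0.379]
ft_force: [1.4, -6.2, 5.8]
opening: 0.0237
grip_force: 60.3
```

Request:
apply_moves([
  {"travel":[0.0035,-0.0126,0],"turn":[0,0,0],"jaw":0.01},
  {"travel":[0.0002,-0.0131,0],"turn":[0,0,0],"jaw":0.01},
  {"travel":[-0.0032,-0.0127,0],"turn":[0,0,0],"jaw":0.01},
  {"travel":[-0.0064,-0.0114,0],"turn":[0,0,0],"jaw":0.01},
  {"travel":[-0.0091,-0.0094,0],"turn":[0,0,0],"jaw":0.01},
  {"travel":[-0.0112,-0.0067,0],"turn":[0,0,0],"jaw":0.01},
  {"travel":[0,0,0],"turn":[0,0,0],"jaw":0.01},
])

```text
t: 18.65
tcp_pos: [0.5325, -0.1978, 0.1459]
eef_rot: [3.14, -0.001, 0.379]
ft_force: [-0.1, 0.7, 8.6]
opening: 0.0236
grip_force: 60.6
```

Run:
```python
from h import *
ang(3,(533.4,-247.9))
```

```text
avg mm/deg/N [ 532.52 -197.78  145.95   21.7    -1.57    0.67    9.56] std [0.01 0.01 0.01 0.   0.21 0.51 0.21] t 18.8
angle 91.0 r 50.1 Frad 0.7 Ftan(ccw+) 1.6 grip 60.787082612514496
```

Request:
apply_moves([
  {"travel":[-0.0126,-0.0035,0],"turn":[0,0,0],"jaw":0.01},
  {"travel":[-0.0131,-0.0002,0],"turn":[0,0,0],"jaw":0.01},
  {"travel":[-0.0127,0.0032,0],"turn":[0,0,0],"jaw":0.01},
  {"travel":[-0.0114,0.0064,0],"turn":[0,0,0],"jaw":0.01},
  {"travel":[-0.0094,0.0091,0],"turn":[0,0,0],"jaw":0.01},
  {"travel":[-0.0067,0.0112,0],"turn":[0,0,0],"jaw":0.01},
  {"travel":[-0.0035,0.0126,0],"turn":[0,0,0],"jaw":0.01},
  {"travel":[-0.0002,0.0131,0],"turn":[0,0,0],"jaw":0.01},
])

```text
t: 19.6
tcp_pos: [0.4884, -0.27, 0.1459]
eef_rot: [-3.139, -0.005, 0.377]
ft_force: [4.3, 9.0, 10.6]
opening: 0.0234
grip_force: 60.8
```

Request:
apply_moves([
  {"travel":[0.0032,0.0127,0],"turn":[0,0,0],"jaw":0.01},
  {"travel":[0.0064,0.0114,0],"turn":[0,0,0],"jaw":0.01},
  {"travel":[0.0091,0.0094,0],"turn":[0,0,0],"jaw":0.01},
  {"travel":[0.0112,0.0067,0],"turn":[0,0,0],"jaw":0.01},
  {"travel":[0.0126,0.0035,0],"turn":[0,0,0],"jaw":0.01},
  {"travel":[0.0131,0.0002,0],"turn":[0,0,0],"jaw":0.01},
  {"travel":[0.0127,-0.0032,0],"turn":[0,0,0],"jaw":0.01},
  {"travel":[0,0,0],"turn":[0,0,0],"jaw":0.01},
])

```text
t: 20.4
tcp_pos: [0.5671, -0.2847, 0.146]
eef_rot: [3.139, -0.001, 0.38]
ft_force: [0.3, -0.3, 7.2]
opening: 0.0235
grip_force: 60.6
```

Run:
```python
from h import *
ang(3,(533.4,-247.9))
```

```text
avg mm/deg/N [ 5.6708e+02 -2.8470e+02  1.4599e+02  2.1720e+01  1.5400e+00 -1.5000e-01
  7.4000e+00] std [0.02 0.01 0.01 0.01 0.76 0.03 0.37] t 20.55
angle -47.5 r 49.9 Frad 1.1 Ftan(ccw+) 1.0 grip 60.54634731262922
```

Request:
apply_moves([
  {"travel":[0.0114,-0.0064,0],"turn":[0,0,0],"jaw":0.01},
  {"travel":[0.0094,-0.0091,0],"turn":[0,0,0],"jaw":0.01},
  {"travel":[0.0067,-0.0112,0],"turn":[0,0,0],"jaw":0.01},
  {"travel":[0.0035,-0.0126,0],"turn":[0,0,0],"jaw":0.01},
  {"travel":[0.0002,-0.0131,0],"turn":[0,0,0],"jaw":0.01},
  {"travel":[-0.0032,-0.0127,0],"turn":[0,0,0],"jaw":0.01},
  {"travel":[-0.0064,-0.0114,0],"turn":[0,0,0],"jaw":0.01},
  {"travel":[-0.0091,-0.0094,0],"turn":[0,0,0],"jaw":0.01},
])

```text
t: 21.35
tcp_pos: [0.5488, -0.2002, 0.146]
eef_rot: [3.137, -0.007, 0.379]
ft_force: [5.8, -1.1, 5.2]
opening: 0.0234
grip_force: 60.3
```

Request:
apply_moves([
  {"travel":[-0.0112,-0.0067,0],"turn":[0,0,0],"jaw":0.01},
  {"travel":[-0.0126,-0.0035,0],"turn":[0,0,0],"jaw":0.01},
  {"travel":[-0.0131,-0.0002,0],"turn":[0,0,0],"jaw":0.01},
  {"travel":[-0.0127,0.0032,0],"turn":[0,0,0],"jaw":0.01},
  {"travel":[-0.0114,0.0064,0],"turn":[0,0,0],"jaw":0.01},
  {"travel":[0,0,0],"turn":[0,0,0],"jaw":0.01},
  {"travel":[0,0,0],"turn":[0,0,0],"jaw":0.01},
])

```text
t: 22.05
tcp_pos: [0.4897, -0.2233, 0.146]
eef_rot: [3.137, -0.002, 0.378]
ft_force: [1.8, -1.9, 8.4]
opening: 0.0236
grip_force: 60.5
```

Run:
```python
from h import *
ang(3,(533.4,-247.9)); arc(148.5,174.5,2,r=.0501)
```

```text
avg mm/deg/N [ 489.73 -223.31  145.96   21.69    1.41   -2.64    7.18] std [0.02 0.01 0.01 0.01 0.39 0.37 0.39] t 22.2
angle 150.6 r 50.1 Frad -2.5 Ftan(ccw+) 1.6 grip 60.51298040896654
148.5->174.5 [[-8.3, 7.8], [-6.3, 9.4]]
```

Request:
apply_moves([
  {"travel":[-0.004,0.0034,0],"turn":[0,0,0],"jaw":0.01},
  {"travel":[-0.0036,0.0038,0],"turn":[0,0,0],"jaw":0.01},
  {"travel":[-0.0032,0.0043,0],"turn":[0,0,0],"jaw":0.01},
  {"travel":[-0.0026,0.0045,0],"turn":[0,0,0],"jaw":0.01},
  {"travel":[0,0,0],"turn":[0,0,0],"jaw":0.01},
  {"travel":[0,0,0],"turn":[0,0,0],"jaw":0.01},
])

```text
t: 22.8
tcp_pos: [0.4837, -0.2417, 0.1459]
eef_rot: [3.139, -0.004, 0.378]
ft_force: [1.7, 1.2, 7.8]
opening: 0.0237
grip_force: 60.7
```

Run:
```python
from h import *
ang(4,(533.4,-247.9))
s=grab_frame("side");t=grab_frame("top")
cv2.imwrite("pics/c6.png",np.hstack([cv2.resize(s[160:430,180:420],(400,450)),cv2.resize(t[190:325,140:440],(400,450))]))
```

```text
avg mm/deg/N [ 483.72 -241.67  145.95   21.67    2.47    1.47    8.32] std [0.01 0.01 0.01 0.   0.56 0.17 0.18] t 23.0
angle 172.9 r 50.1 Frad -2.3 Ftan(ccw+) -1.8 grip 60.64414121210575
```

View pics/c6.png

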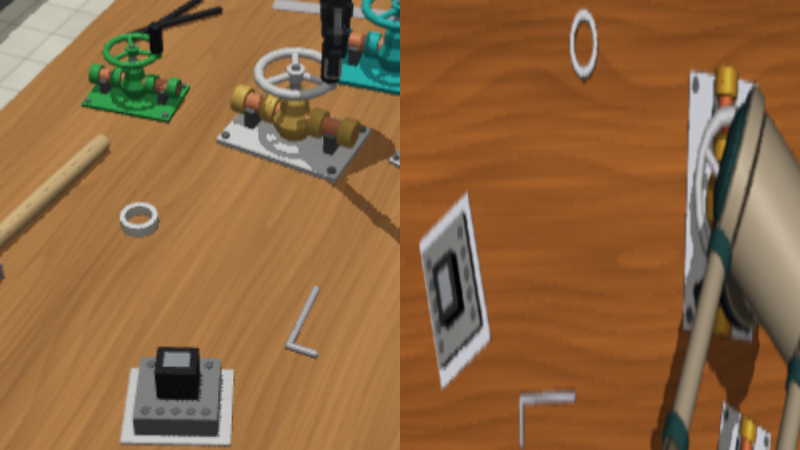

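The picture shows the relay seated at side (287,384), the fingers holding the crank handle at side (380,205), and the hex key and clamp ring undisturbed, as is the visible part of the hammer. The handle travelled 719° from the stop and is still, with a 60 N grip. Handing in.

```bash
python3 -c "
from cell import *
print(finish_job())"
```

```text
the job is handed in; nothing more can be done
None
```

I handed the job in at about 23 s, without a verdict shown: the relay is fully home in its pocket, the valve was closed to its stop and backed off two turns (719° measured), and the crank handle is still gripped at about 60 N.

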